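# Mark the softest globe mount

### The job

A glass snow globe is going out by post and must ride on the softest of the three sprung mounts on the shop counter. With your fingertips, press the pad of each mount in turn from the robot's left to its right, feel which gives most easily, then push that mount's orange tag fully down to mark it for the packer. Leave the other two tags up, and do not lift, shift or knock any of the stock standing about.

Things in the scene. Friction and masses are not known exactly. Their poses are not given: they have to be found in the camera images.
- mount_left: the left one of three mounts that look exactly alike, screwed to the counter about 0.25 m apart along the robot's y (left is +y): wooden base 150 (x) x 76 (y) x 20 mm high; origin at the centre of its underside, z up, turned by up to 0.25 rad. It carries a round sprung pad with its axis at x = +35, y = 0 mm and a push-down tag at x = -42, y = 0 mm, at the end nearer the robot
- pad_left (a point): centre of the top face of the pad of mount_left when it is up, 75 mm above the counter (this point does not go down with the pad): a grey cap with a blue fabric top, 64 mm across, on a coil spring. It can be pressed down 14 mm to its stop and springs back up when let go. Each pad pushes back with about 1 N at first touch, then 0.3, 0.6 or 1.1 N per mm: one of each among the three, mixed anew at every start and not to be seen. A press of 3 mm or more is a proper press
- tag_left (a joint): how far the tag of mount_left is pushed down, m: 0 up, 0.014 fully down, where its head sits on the black socket; starts between 0 and 0.003. Slides with about 3 N of friction, has no spring and stays where it is left
- tag_left_top (a point): centre of the top of the tag of mount_left (moves with it): a flat orange head 24 (x) x 36 (y) x 6 mm on a white stem, in a black socket whose top is 36 mm above the counter; the tag's top lies 56 mm above the counter at joint value 0 and 42 mm when fully down
- mount_middle: the middle one of three mounts that look exactly alike, screwed to the counter about 0.25 m apart along the robot's y (left is +y): wooden base 150 (x) x 76 (y) x 20 mm high; origin at the centre of its underside, z up, turned by up to 0.25 rad. It carries a round sprung pad with its axis at x = +35, y = 0 mm and a push-down tag at x = -42, y = 0 mm, at the end nearer the robot
- pad_middle (a point): centre of the top face of the pad of mount_middle when it is up, 75 mm above the counter (this point does not go down with the pad): a grey cap with a blue fabric top, 64 mm across, on a coil spring. It can be pressed down 14 mm to its stop and springs back up when let go. Each pad pushes back with about 1 N at first touch, then 0.3, 0.6 or 1.1 N per mm: one of each among the three, mixed anew at every start and not to be seen. A press of 3 mm or more is a proper press
- tag_middle (a joint): how far the tag of mount_middle is pushed down, m: 0 up, 0.014 fully down, where its head sits on the black socket; starts between 0 and 0.003. Slides with about 3 N of friction, has no spring and stays where it is left
- tag_middle_top (a point): centre of the top of the tag of mount_middle (moves with it): a flat orange head 24 (x) x 36 (y) x 6 mm on a white stem, in a black socket whose top is 36 mm above the counter; the tag's top lies 56 mm above the counter at joint value 0 and 42 mm when fully down
- mount_right: the right one of three mounts that look exactly alike, screwed to the counter about 0.25 m apart along the robot's y (left is +y): wooden base 150 (x) x 76 (y) x 20 mm high; origin at the centre of its underside, z up, turned by up to 0.25 rad. It carries a round sprung pad with its axis at x = +35, y = 0 mm and a push-down tag at x = -42, y = 0 mm, at the end nearer the robot
- pad_right (a point): centre of the top face of the pad of mount_right when it is up, 75 mm above the counter (this point does not go down with the pad): a grey cap with a blue fabric top, 64 mm across, on a coil spring. It can be pressed down 14 mm to its stop and springs back up when let go. Each pad pushes back with about 1 N at first touch, then 0.3, 0.6 or 1.1 N per mm: one of each among the three, mixed anew at every start and not to be seen. A press of 3 mm or more is a proper press
- tag_right (a joint): how far the tag of mount_right is pushed down, m: 0 up, 0.014 fully down, where its head sits on the black socket; starts between 0 and 0.003. Slides with about 3 N of friction, has no spring and stays where it is left
- tag_right_top (a point): centre of the top of the tag of mount_right (moves with it): a flat orange head 24 (x) x 36 (y) x 6 mm on a white stem, in a black socket whose top is 36 mm above the counter; the tag's top lies 56 mm above the counter at joint value 0 and 42 mm when fully down
- globe_1: snow globe on a dark wooden foot, 72 mm across, 88 mm high; loose stock, to be left alone; origin at the centre of its underside
- globe_2: snow globe on a blue ceramic foot, 72 mm across, 88 mm high; loose stock, to be left alone; origin at the centre of its underside
- bell_1: small brass hand bell, 38 mm across, 54 mm high, between the left and the middle mount; loose stock, to be left alone; origin at the centre of its underside
- bell_2: small brass hand bell, 38 mm across, 54 mm high, between the middle and the right mount; loose stock, to be left alone; origin at the centre of its underside
- mug_1: blue mug, 76 mm across, 85 mm high, handle at its +y; loose stock, to be left alone; origin at the centre of its underside
- mug_2: orange mug, 76 mm across, 85 mm high, handle at its +y; loose stock, to be left alone; origin at the centre of its underside
- bowl: terracotta bowl, 104 mm across, 40 mm high; loose stock, to be left alone; origin at the centre of its underside
- trinket_box: closed wooden trinket box, 84 x 64 x 42 mm; loose stock, to be left alone; origin at the centre of its underside
Things that resemble listed ones, but are neither listed nor needed, are in the scene too. Leave any green look-alike of the mount_right alone. Leave any red look-alike of the mount_left alone.

How it is judged:
By the outcome, as a careful person would: the job done as asked, in the order asked, and still so for the second after the job is handed in, with the robot touching nothing.
It also fails if it takes over 51 s, if anything falls off the work surface, if the arm or the gripper's body presses on something with over 40 N, if the wrist force passes 120 N, or if a joint passes its speed limit or range.

### The arm

A 6-joint arm with a two-finger parallel gripper is mounted at the origin on the work surface. World frame = base frame: x ahead of the robot, y to its left, z up, the work surface at z = 0. Lengths are in mm, angles in rad, forces in N, time in s.
With the tool pointing down it reaches from about 375 to 925 mm from the base axis. Payload 5.7 kg.
Tool frame: the origin (TCP) lies midway between the tips of the shut fingers; the grasp point (between the pads) lies 19 mm behind it (ctrl.grip_point_offset is the distance from the TCP to the grasp point, in mm); z points along the fingers, x is the direction in which the jaws open and shut, and the axes are right-handed (so a half turn about z gives the same grasp; the last joint's range is limited). The gripper opens to 85 mm and grips with 20 to 120 N. Pads are 22 mm wide; open, the fingers measure 114 mm over their backs; the gripper's body (76 mm by 85 mm) begins 54 mm behind the grasp point. The pads swing forward as they close: fully open they stand 13 mm farther back than shut.
Start: joints at [-1.225, 0.359, 1.51, -0, 1.272, -0.115], TCP at [266.779, -537.391, 205.267] pointing down, gripper open.
Joint ranges: [-2.97, 2.97], [-1.01, 2.36], [0.21, 2.38], [-0.96, 4.11], [0.2, 2.71], [-2.98, 2.98]. Speed limits (rad/s): [2.39, 2.39, 3.14, 3.14, 3.14, 3.14].

### API

Orientations are given as a rotation vector (axis times angle).
In Python, from station import ctrl gives the robot as it stands.
- The arm moves only by the tool servo_tool, never from a script. Its argument "moves" is a list of rows, each a list of 7 numbers: the turn, a rotation vector about the tool's x, y, z in degrees, then the shift along the tool's x, y, z in m, then the gripper's target within -1 to 1 (shut at 1, half-way at 0, fully open at -1). In form: [[rx, ry, rz, x, y, z, fingers], ...]. A call has 1 to 12 rows; each row is the pose to reach, as a shift and turn from the pose measured when the call began, along the tool's axes at that moment; what a row does not reach only later rows make up. A row lasts 1/10 s, in which the tool goes at most 50 mm and 8.59 degrees, less where a joint would pass 70% of its speed; a pose out of reach is approached as far as the arm can. A call with a gripper value outside its range is refused whole. The fingers move at their own pace and stop on an object; "grip_force" is the grip in N (left out, the last holds). Time passes only in rows, so rows that repeat a pose let the fingers close. It gives the time, the measured TCP pose, the force and the opening at its end, in the units of the state.
- ctrl.state(): the state, without advancing time (a new reading comes with each control period).
- ctrl.capture(name): name is "scene" or "top" or "wrist"; returns (picture, depth): 420x560x3 uint8, blue, green, red; 420x560 float32, mm along the optical axis (not along the pixel's ray), 0 where there is no reading.
- ctrl.camera_params(name): a dict with "fx", "fy", "cx", "cy" (pixels), "rvec" (rotation vector, rad) and "tvec" (3), from world to camera coordinates, as OpenCV has them; the wrist camera has in their place "hand_eye" (4x4, takes a point from camera to tool coordinates, whose origin is the TCP and whose axes are the tool frame's). Camera axes: x right, y down, z forward; pixel columns grow to the right and rows downward; lengths in mm; the calibration is good to about 2 mm. A picture is of the moment at which its call begins: read the wrist's pose just before it. camera_params takes no time and is no camera call.
- ctrl.sign_off(): hands the job in, once; it reports no verdict.
The state is a dict: "time_s": time; "qpos": joint angles; "qd": joint speeds; "tau": joint torques, N m; "tcp_pos": TCP position; "orientation": TCP orientation; "ft_force": force on the tool from outside, world axes, zero at the start; "torque": the same for the moment, N m; "width": finger opening in mm.
Only numpy, scipy, OpenCV 4.12 (cv2) and the standard library are available. Lean on these libraries where they do the work, as an engineer would, in place of code of your own. Each camera call takes 0.05 s, during which the arm holds its last target.

## Working session

There is one attempt and no reset: what is moved stays moved. The work goes in short steps, Python scripts to look and compute and a tool call to move; the robot and the scene stay as the last step left them, time stands still between calls to the robot, and variables do not carry over. Pictures are saved under pics/ and viewed, and the job is handed in when it is done.

Besides the shell and the picture viewer there is one more tool, called after "Call:" as name([rows], argument=value, ...), one row to a line, values as JSON. servo_tool: Moves the arm, as the interface text tells. Its arguments: {"type":"object","properties":{"moves":{"type":"array","items":{"type":"array","items":{"type":"number"}}},"grip_force":{"type":"number"}},"required":["moves"]}

```bash
mkdir -p pics; python3 - <<'E'
from station import ctrl
import cv2,numpy as np
s=ctrl.state();print(s)
for n in("scene","top"):
    p,d=ctrl.capture(n);cv2.imwrite(f"pics/{n}0.png",p);np.save(f"{n}0.npy",d)
    print(n,ctrl.camera_params(n))
E
```

```text
{'time_s': 0.0, 'qpos': array([-1.22510310e+00,  3.59491625e-01,  1.51144361e+00,  7.32191890e-06,
        1.27249347e+00, -1.15149493e-01]), 'qd': array([-0.00087907, -0.00203711,  0.00036631,  0.00107553, -0.00040627,
        0.00176735]), 'tau': array([ 1.95168250e-03, -5.27609110e+01, -2.78621507e+01, -2.96625676e-04,
        1.31259364e-02,  1.03293067e-05]), 'tcp_pos': array([ 266.54193017, -536.73093618,  204.45733868]), 'orientation': array([-2.66910305e+00,  1.65477796e+00,  2.25271587e-03]), 'ft_force': array([0.28755707, 0.37493854, 0.37343627]), 'torque': array([-0.01601427,  0.03782415,  0.01007501]), 'width': 85.59049554490991}
scene {'fx': 405.31172888114014, 'fy': 405.31172888114014, 'cx': 281.7754992509996, 'cy': 207.97607949892526, 'rvec': array([ 1.38864024,  2.14265034, -0.95157723]), 'tvec': array([ 249.09985305, -333.49782171, 1461.85048441])}
top {'fx': 396.81466892069125, 'fy': 396.81466892069125, 'cx': 285.74715942909575, 'cy': 200.93241711370416, 'rvec': array([ 2.18597943, -2.12521764,  0.13083658]), 'tvec': array([-10.22372357, 592.23269279, 962.41143198])}
```

View pics/scene0.png

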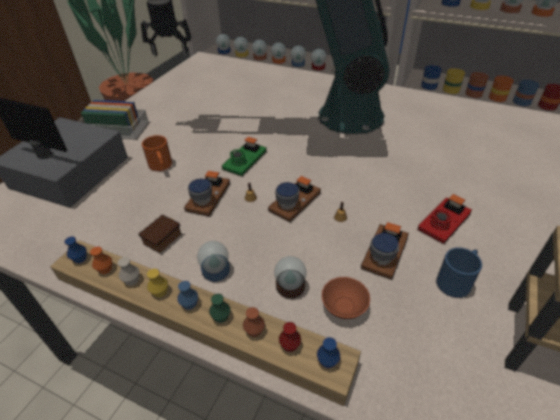

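View pics/top0.png

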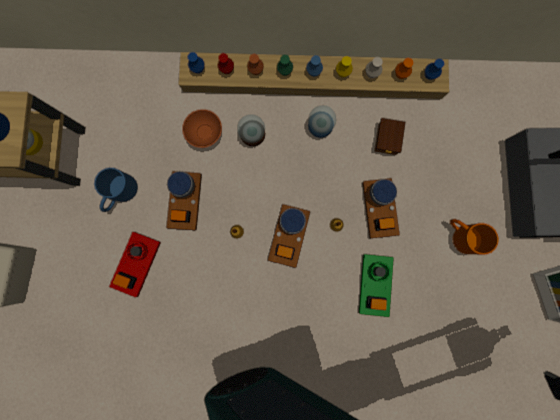

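The top view shows the left, middle and right mounts near (183,200), (290,235) and (381,208). The red and green look-alikes sit at (135,264) and (376,285). Next I measure pads and tags.

```bash
cat > h.py <<'E'
import cv2,numpy as np
from station import ctrl
def world(n,u,v,d):
    c=ctrl.camera_params(n);R,_=cv2.Rodrigues(c['rvec'])
    p=np.stack([(u-c['cx'])/c['fx']*d,(v-c['cy'])/c['fy']*d,d],-1)
    return (p-c['tvec'])@R
def atz(n,u,v,z):
    c=ctrl.camera_params(n);R,_=cv2.Rodrigues(c['rvec'])
    r=np.array([(u-c['cx'])/c['fx'],(v-c['cy'])/c['fy'],1])@R;o=-R.T@c['tvec']
    return o+r*(z-o[2])/r[2]
E
python3 - <<'E'
from h import *
p=cv2.imread('pics/top0.png');d=np.load('top0.npy')
cv2.imwrite('pics/crop.png',cv2.resize(p[90:320,90:490],(800,460),interpolation=cv2.INTER_CUBIC))
h=cv2.cvtColor(p,cv2.COLOR_BGR2HSV)
v,u=np.mgrid[:420,:560]
W=world('top',u.astype(float),v.astype(float),d.astype(float))
for nm,m in(('blue',(h[...,0]>95)&(h[...,0]<125)&(h[...,1]>70)),('orange',(h[...,0]<20)&(h[...,1]>200)&(h[...,2]>140)),):
    k,l,st,c=cv2.connectedComponentsWithStats(m.astype(np.uint8))
    for i in range(1,k):
        if st[i,4]>40:
            w=W[l==i];top=w[:,2];g=w[top>np.percentile(top,50)-4]
            print(nm,c[i].round(1),st[i],np.median(top).round(1),g.mean(0).round(1),(g.max(0)-g.min(0)).round())
print(np.median(W[300:320,200:250].reshape(-1,3),0))
np.save('W.npy',W)
E
```

```text
blue [195.2  62.8] [188  52  16  21 241] 90.2 [926.9 242.  103. ] [29. 29. 31.]
blue [314.4  66.2] [307  56  16  20 225] 90.4 [926.  -54.8 102.8] [26. 30. 33.]
blue [433.9  69.1] [425  59  19  20 262] 91.2 [ 923.9 -350.2  110. ] [472. 369. 941.]
blue [  3.4 126.4] [  0 114   9  26 184] 254.4 [702.5 577.8 258.4] [44. 11. 19.]
blue [318.  132.3] [309 124  23  14  91] 21.1 [777.9 -71.3  26.8] [25. 60. 41.]
blue [114.5 186. ] [  95  168   42   43 1137] 43.5 [614.5 432.3  70.3] [187. 469. 989.]
blue [178.9 183.1] [168 172  23  23 407] 74.1 [623.7 266.7  78.9] [183. 294. 958.]
blue [384.2 191. ] [373 180  23  23 409] 74.8 [ 618.  -230.9   79.6] [178. 260. 957.]
blue [292.4 220.2] [281 209  24  23 423] 74.4 [541.  -10.6  79.1] [100.  56. 958.]
blue [555.2 284.1] [551 281   9   7  46] 34.5 [ 405.2 -660.9   40.9] [13.  7. 21.]
orange [178.3 215.1] [172 211  13   9  95] 52.3 [547.6 270.6  52.5] [20. 31.  8.]
orange [386.8 223. ] [380 219  14   9  94] 54.1 [ 542.7 -243.1   54.3] [21. 33.  8.]
orange [471.7 239.4] [468 231   8  19  96] 5.0 [ 510.1 -471.9    8.1] [47. 56. 85.]
orange [284.7 251.4] [278 247  14  10  96] 53.7 [466.1   5.4  53.6] [22. 32.  7.]
orange [378.9 304. ] [372 300  14   9 103] 55.4 [ 347.7 -223.3   55.7] [19. 32.  8.]
[316.27968375 153.22458356  -0.83111442]
```

View pics/crop.png

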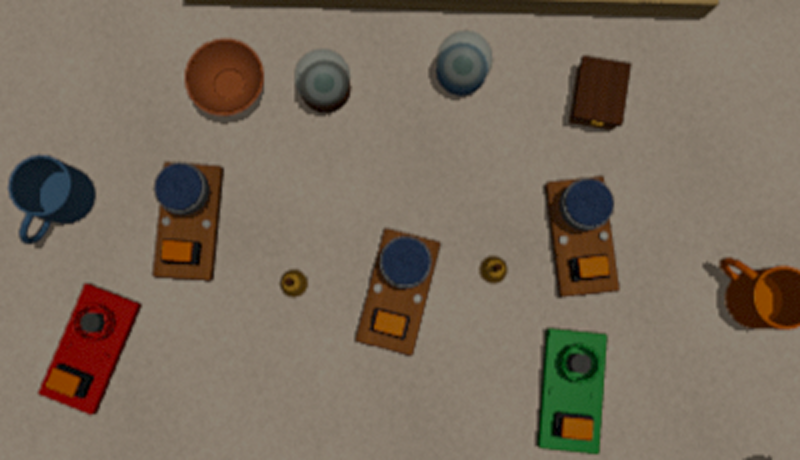

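```bash
python3 - <<'E'
from h import *
s=ctrl.state();R,_=cv2.Rodrigues(s['orientation']);print(R.round(3))
for n,p,t,zt in(('L',(178.9,183.1),(178.3,215.1),54),('M',(292.4,220.2),(284.7,251.4),55),('R',(384.2,191),(386.8,223),55)):
    P=atz('top',*p,75);T=atz('top',*t,zt);print(n,P.round(1),T.round(1),np.linalg.norm((P-T)[:2]).round(1),
      'tool shift to pad',(R.T@(P-s['tcp_pos'])).round(1), 'yaw',np.arctan2(*(P-T)[[1,0]]).round(3))
W=np.load('W.npy')
for (x,y),r in(((178.9,183.1),8),((292.4,220.2),8),((384.2,191),8),((178.3,215.1),3),((284.7,251.4),3),((386.8,223),3)):
    a=W[int(y)-r:int(y)+r+1,int(x)-r:int(x)+r+1];print(np.median(a[...,2]))
E
```

```text
[[ 0.445 -0.896 -0.001]
 [-0.896 -0.445  0.002]
 [-0.002 -0.    -1.   ]]
L [624.  267.7  75. ] [547.5 270.1  54. ] 76.5 tool shift to pad [-561.5 -677.8  130.6] yaw -0.032
M [541.3 -11.   75. ] [466.2   5.4  55. ] 76.8 tool shift to pad [-348.6 -479.8  130.2] yaw -0.216
R [ 618.5 -232.    75. ] [ 542.4 -243.1   55. ] 76.9 tool shift to pad [-116.3 -450.8  129.8] yaw 0.145
74.21779925518177
74.48352807137019
74.73108221897155
52.450274336803936
53.801007481493684
54.48000851509498
```

Call:
servo_tool([
  [0,0,3,-0.03,-0.035,0,1],
  [0,0,7,-0.06,-0.07,0,1],
  [0,0,12,-0.09,-0.105,0,1],
  [0,0,17,-0.12,-0.14,0,1],
  [0,0,22,-0.15,-0.18,0,1],
  [0,0,26.4,-0.18,-0.217,0,1],
  [0,0,26.4,-0.21,-0.254,0,1],
  [0,0,26.4,-0.24,-0.29,0,1],
  [0,0,26.4,-0.27,-0.326,0,1],
  [0,0,26.4,-0.3,-0.362,0,1],
  [0,0,26.4,-0.33,-0.398,0,1],
  [0,0,26.4,-0.36,-0.434,0,1],
])

```text
time_s: 1.3
tcp_pos: [495.4, -19.4, 205.1]
orientation: [-2.221, 2.221, 0.003]
ft_force: [2.5, -1.5, 0.0]
width: -0.3
```

```bash
cat >> h.py <<'E'
def rel(P,yaw=-np.pi/2):
    s=ctrl.state();R,_=cv2.Rodrigues(s['orientation'])
    x=np.array([np.cos(yaw),np.sin(yaw),0]);z=np.array([0,0,-1.]);D=np.stack([x,np.cross(z,x),z],1)
    rv,_=cv2.Rodrigues(R.T@D)
    print('t',round(s['time_s'],2),'tcp',s['tcp_pos'].round(1),'ft',s['ft_force'].round(2),'w',round(s['width'],1),'rot',np.degrees(rv.ravel()).round(2),'shift',(R.T@(np.array(P)-s['tcp_pos'])).round(1))
E
python3 -c "
from h import *
rel([624,267.7,120])"
```

```text
t 1.3 tcp [495.4 -19.4 205.1] ft [ 2.54 -1.49  0.04] w -0.3 rot [0.05 0.09 0.01] shift [-287.  -128.7   85.4]
```

Call:
servo_tool([
  [0,0,0,-0.04,-0.018,0,1],
  [0,0,0,-0.08,-0.036,0,1],
  [0,0,0,-0.12,-0.054,0,1],
  [0,0,0,-0.16,-0.072,0,1],
  [0,0,0,-0.2,-0.09,0,1],
  [0,0,0,-0.24,-0.108,0.01,1],
  [0,0,0,-0.27,-0.121,0.04,1],
  [0,0,0,-0.285,-0.1285,0.07,1],
  [0,0,0,-0.287,-0.1287,0.1,1],
  [0,0,0,-0.287,-0.1287,0.115,1],
  [0,0,0,-0.287,-0.1287,0.115,1],
  [0,0,0,-0.287,-0.1287,0.115,1],
])

```text
time_s: 2.5
tcp_pos: [624.2, 267.4, 91.0]
orientation: [-2.221, 2.221, 0.002]
ft_force: [0.5, -1.0, 0.6]
width: -0.0
```

```bash
python3 -c "
from h import *
rel([624,267.7,80])
p,d=ctrl.capture('scene');cv2.imwrite('pics/s1.png',cv2.resize(p[140:320,150:470],(800,450)))"
```

```text
t 2.5 tcp [624.2 267.4  91. ] ft [ 0.52 -0.97  0.63] w -0.0 rot [ 0.04  0.08 -0.02] shift [-0.3  0.2 11. ]
```

View pics/s1.png

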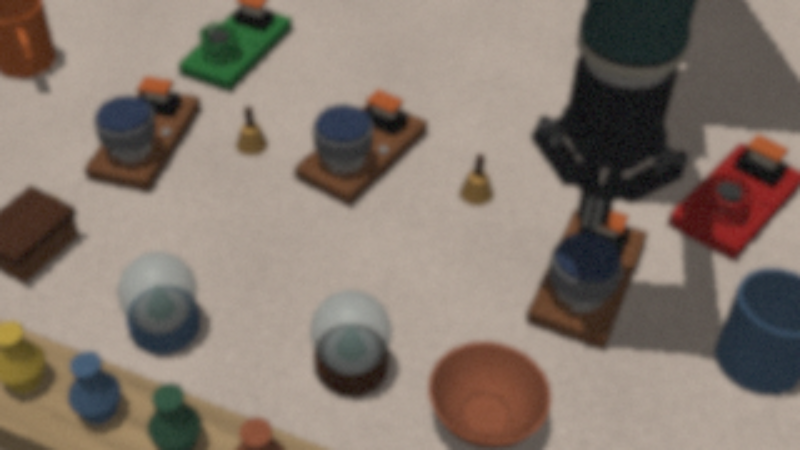

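The shut fingers hang above the left pad, at about (590,250) in the crop, clear of the stock. Pressing now.

Call:
servo_tool([
  [0,0,0,-0.0003,0.0002,0.006,1],
  [0,0,0,-0.0003,0.0002,0.01,1],
  [0,0,0,-0.0003,0.0002,0.01,1],
  [0,0,0,-0.0003,0.0002,0.01,1],
  [0,0,0,-0.0003,0.0002,0.01,1],
])

```text
time_s: 3.05
tcp_pos: [624.9, 267.9, 82.2]
orientation: [-2.219, 2.22, 0.001]
ft_force: [0.6, 0.1, 0.3]
width: -0.1
```

Call:
servo_tool([
  [0,0,0,0,0,0.004,1],
  [0,0,0,0,0,0.008,1],
  [0,0,0,0,0,0.011,1],
  [0,0,0,0,0,0.011,1],
  [0,0,0,0,0,0.011,1],
  [0,0,0,0,0,0.011,1],
])

```text
time_s: 3.65
tcp_pos: [625.0, 267.9, 71.2]
orientation: [-2.219, 2.22, 0.001]
ft_force: [-1.3, -0.2, 0.2]
width: -0.2
```

Call:
servo_tool([
  [0,0,0,0,0,0.002,1],
  [0,0,0,0,0,0.004,1],
  [0,0,0,0,0,0.004,1],
  [0,0,0,0,0,0.004,1],
  [0,0,0,0,0,0.004,1],
  [0,0,0,0,0,0.004,1],
])

```text
time_s: 4.25
tcp_pos: [625.1, 268.0, 67.3]
orientation: [-2.219, 2.22, 0.001]
ft_force: [1.0, -0.1, -1.1]
width: -0.2
```

```bash
python3 -c "
from h import *
rel([624,267.7,80])"
```

```text
t 4.25 tcp [625.1 268.   67.3] ft [ 0.99 -0.09 -1.13] w -0.2 rot [-0.1   0.13 -0.03] shift [  0.3   1.1 -12.7]
```

```bash
python3 -c "
from h import *
print(ctrl.state()['tau'],ctrl.state()['ft_force'])
p,d=ctrl.capture('scene');cv2.imwrite('pics/s2.png',cv2.resize(p[180:300,320:480],(800,600),interpolation=cv2.INTER_CUBIC))
print(ctrl.state()['ft_force'])
p,d=ctrl.capture('wrist');cv2.imwrite('pics/w2.png',p);np.save('w2.npy',d)
print(ctrl.state()['ft_force'])
print(ctrl.camera_params('wrist'))
"
```

```text
[-4.30134360e-04 -6.41752982e+01 -2.40657324e+01  9.41896025e-03
 -1.24766043e-02 -9.90122970e-07] [ 0.98901518 -0.09045288 -1.12913102]
[-0.02037351  0.01540853 -0.32105379]
[ 0.27154732  0.88842024 -0.44561216]
{'fx': 326.07903573717005, 'fy': 326.07903573717005, 'cx': 275.46691823259266, 'cy': 217.5941849548851, 'hand_eye': array([[ 9.99999881e-01, -3.83549448e-04,  3.01743497e-04,
         7.19467275e-01],
       [ 2.81189375e-04,  9.58200570e-01,  2.86097165e-01,
        -7.33022594e+01],
       [-3.98863201e-04, -2.86097046e-01,  9.58200564e-01,
        -1.68574221e+02],
       [ 0.00000000e+00,  0.00000000e+00,  0.00000000e+00,
         1.00000000e+00]])}
```

View pics/s2.png

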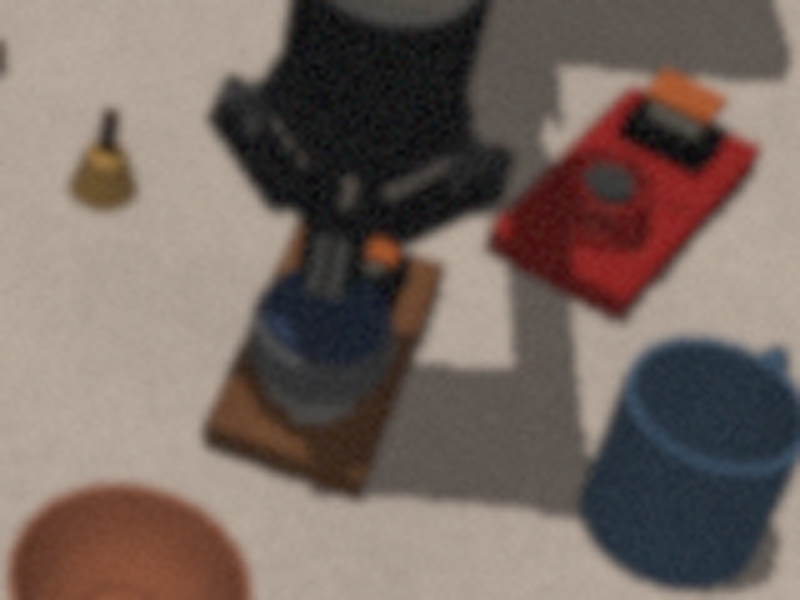

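View pics/w2.png

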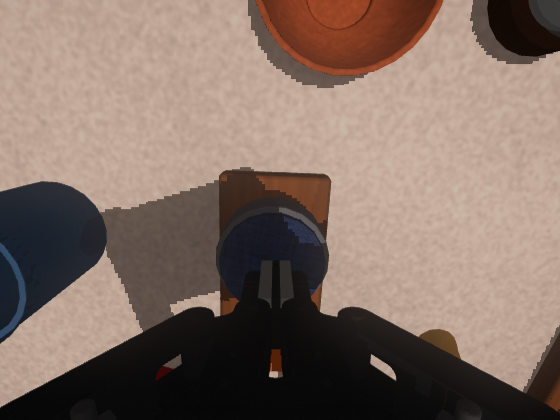

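```bash
python3 -c "
from h import *
d=np.load('w2.npy');c=ctrl.camera_params('wrist');s=ctrl.state();R,_=cv2.Rodrigues(s['orientation'])
H=c['hand_eye']
def pt(u,v):
    q=d[v,u];p=np.array([(u-c['cx'])/c['fx']*q,(v-c['cy'])/c['fy']*q,q,1]);t=(H@p)[:3];return t.round(1),(R@t+s['tcp_pos']).round(1)
for u,v in[(240,240),(250,250),(272,235),(300,235),(310,250),(272,225),(265,262),(265,270),(285,265),(285,280),(275,275),(150,100),(225,180)]:print(u,v,*pt(u,v))
"
```

```text
240 240 [-17.8 -13.2  -8.2] [638.2 285.8  75.5]
250 250 [-12.9  -6.8  -6.5] [631.9 280.8  73.8]
272 235 [ -1.  -15.8  -7.7] [640.8 269.   75. ]
300 235 [ 13.6 -15.7  -7.6] [640.8 254.3  74.9]
310 250 [19.1 -7.4 -7.9] [632.5 248.9  75.1]
272 225 [ -1.  -21.4  -8.3] [646.5 269.   75.6]
265 262 [ -4.  -11.4 -32. ] [636.5 271.9  99.3]
265 270 [ -3.8 -11.1 -39.6] [636.1 271.7 106.9]
285 265 [  5.  -11.5 -35.5] [636.6 262.9 102.8]
285 280 [  4.6 -11.6 -49.9] [636.6 263.3 117.2]
275 275 [  0.6 -11.2 -44.7] [636.2 267.3 112. ]
150 100 [-85.3 -86.6  69.1] [711.9 353.4  -1.5]
225 180 [-32.7 -35.3  46.2] [660.4 300.8  21.2]
```

```bash
python3 -c "
from h import *
d=np.load('w2.npy');c=ctrl.camera_params('wrist');s=ctrl.state();R,_=cv2.Rodrigues(s['orientation'])
H=c['hand_eye']
def pt(u,v):
    q=d[v,u];p=np.array([(u-c['cx'])/c['fx']*q,(v-c['cy'])/c['fy']*q,q,1]);return (H@p)[:3].round(1)
for u in(262,267,275,284,290):
  for v in range(254,268,2):print(u,v,d[v,u].round(1),pt(u,v))
p=cv2.imread('pics/w2.png');cv2.imwrite('pics/w2c.png',cv2.resize(p[190:310,200:350],(750,600),interpolation=cv2.INTER_NEAREST))
"
```

```text
262 254 174.0 [-6.4 -4.9 -7.4]
262 256 173.8 [-6.4 -4.  -7.9]
262 258 174.3 [-6.4 -2.8 -7.8]
262 260 150.9 [ -5.5 -11.3 -29.6]
262 262 148.0 [ -5.4 -11.6 -32.5]
262 264 146.4 [ -5.3 -11.5 -34.3]
262 266 145.0 [ -5.2 -11.2 -35.8]
267 254 173.3 [-3.7 -5.2 -8. ]
267 256 171.7 [-3.7 -4.8 -9.9]
267 258 172.8 [-3.7 -3.3 -9.1]
267 260 150.1 [ -3.1 -11.7 -30.3]
267 262 148.0 [ -3.1 -11.6 -32.5]
267 264 145.2 [ -3.  -11.9 -35.3]
267 266 144.7 [ -3.  -11.3 -36.1]
275 254 173.5 [ 0.5 -5.1 -7.9]
275 256 173.5 [ 0.5 -4.1 -8.2]
275 258 174.6 [ 0.5 -2.6 -7.5]
275 260 151.9 [  0.5 -10.9 -28.7]
275 262 147.8 [  0.5 -11.7 -32.7]
275 264 146.7 [  0.5 -11.3 -34. ]
275 266 144.0 [  0.5 -11.6 -36.7]
284 254 173.5 [ 5.3 -5.1 -7.9]
284 256 174.2 [ 5.3 -3.8 -7.5]
284 258 175.5 [ 5.4 -2.3 -6.6]
284 260 151.5 [  4.7 -11.1 -29.1]
284 262 147.2 [  4.6 -12.  -33.3]
284 264 145.9 [  4.6 -11.6 -34.7]
284 266 145.1 [  4.6 -11.1 -35.7]
290 254 173.5 [ 8.5 -5.1 -7.9]
290 256 174.6 [ 8.5 -3.6 -7.1]
290 258 175.1 [ 8.6 -2.4 -7. ]
290 260 176.2 [ 8.6 -0.9 -6.3]
290 262 149.1 [  7.4 -11.2 -31.5]
290 264 147.2 [  7.3 -11.1 -33.5]
290 266 144.4 [  7.2 -11.4 -36.3]
```

View pics/w2c.png

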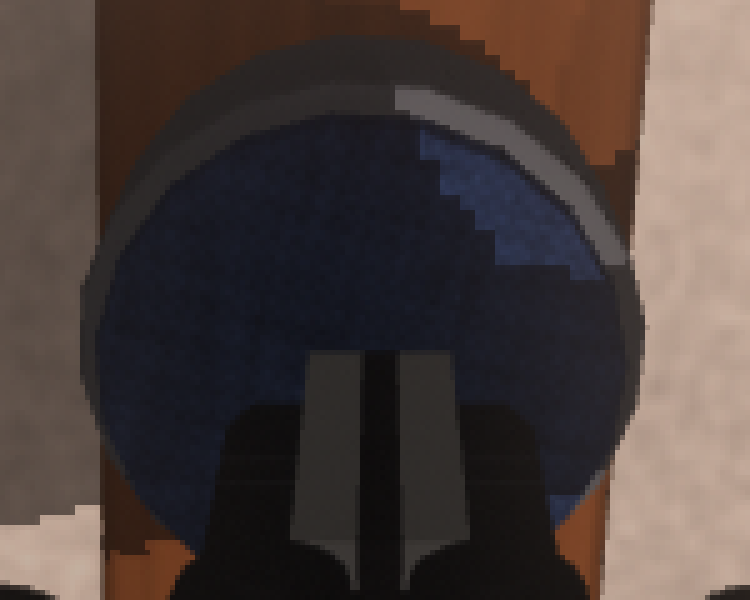

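The left pad still sits at z≈75, although the TCP reads 67. The wrist depth shows the finger ends about 20 mm above the pad, and the force agrees that nothing is touching. I'll go down carefully, watching the force.

Call:
servo_tool([
  [0,0,0,0.0003,0.001,0.003,1],
  [0,0,0,0.0003,0.001,0.006,1],
  [0,0,0,0.0003,0.001,0.008,1],
  [0,0,0,0.0003,0.001,0.008,1],
])

```text
time_s: 4.75
tcp_pos: [623.7, 267.6, 58.7]
orientation: [-2.219, 2.221, 0.001]
ft_force: [-0.3, 0.5, -0.0]
width: -0.1
```

```bash
cat >> h.py <<'E'
def tip(name):
    s=ctrl.state();R,_=cv2.Rodrigues(s['orientation'])
    p,d=ctrl.capture('wrist');cv2.imwrite(f'pics/{name}.png',p);np.save(name+'.npy',d)
    c=ctrl.camera_params('wrist');v,u=np.mgrid[:420,:560]
    P=np.stack([(u-c['cx'])/c['fx']*d,(v-c['cy'])/c['fy']*d,d,np.ones_like(d)],-1)@c['hand_eye'].T
    W=P[...,:3]@R.T+s['tcp_pos'];W[d==0]=np.nan;return p,d,P[...,:3],W
E
python3 -c "
from h import *
rel([624,267.7,60])
p,d,P,W=tip('w3')
print(P[250:275:2,267].round(1).tolist())
for r,c in((235,272),(240,240),(235,300)):print(np.nanmedian(W[r-3:r+4,c-3:c+4].reshape(-1,3),0).round(1))
rel([624,267.7,60])
"
```

```text
t 4.75 tcp [623.7 267.6  58.7] ft [-0.29  0.47 -0.05] w -0.1 rot [-0.04  0.11 -0.03] shift [-0.1 -0.3 -1.3]
[[-3.5, -11.2, -17.1], [-3.5, -9.7, -16.2], [-3.5, -8.3, -15.3], [-3.5, -7.3, -15.6], [-3.5, -6.2, -15.6], [-3.2, -10.7, -28.2], [-3.1, -11.5, -32.2], [-3.0, -11.8, -35.1], [-3.0, -11.6, -36.8], [-2.9, -11.9, -39.4], [-2.9, -11.7, -40.8], [-2.9, -11.0, -41.4], [-2.8, -11.6, -44.5]]
[642.6 268.5  75.2]
[639.9 284.4  75. ]
[642.6 254.7  74.8]
t 4.8 tcp [623.8 267.6  58.9] ft [ 0.34  0.04 -0.7 ] w -0.1 rot [-0.06  0.12 -0.03] shift [-0.1 -0.2 -1.1]
```

Call:
servo_tool([
  [0,0,0,0,0,0.004,1],
  [0,0,0,0,0,0.008,1],
  [0,0,0,0,0,0.011,1],
  [0,0,0,0,0,0.011,1],
  [0,0,0,0,0,0.011,1],
])

```text
time_s: 5.3
tcp_pos: [623.7, 267.6, 47.9]
orientation: [-2.22, 2.221, 0.001]
ft_force: [-1.0, -0.3, 1.6]
width: -0.1
```

Call:
servo_tool([
  [0,0,0,0,0,0.001,1],
  [0,0,0,0,0,0.002,1],
  [0,0,0,0,0,0.003,1],
  [0,0,0,0,0,0.003,1],
  [0,0,0,0,0,0.003,1],
])

```text
time_s: 5.8
tcp_pos: [623.8, 267.6, 45.0]
orientation: [-2.219, 2.221, 0.001]
ft_force: [-0.4, -0.0, 2.5]
width: 0.1
```

```bash
python3 -c "
from h import *
p,d,P,W=tip('w4')
print(P[250:270:2,267].round(1).tolist())
for r,c in((235,272),(240,240),(235,300)):print(np.nanmedian(W[r-3:r+4,c-3:c+4].reshape(-1,3),0).round(1))
for i in range(4):
  rel([624,267.7,60]);ctrl.capture('wrist')
"
```

```text
[[-3.2, -15.2, -27.0], [-3.3, -13.3, -24.6], [-3.2, -12.8, -26.0], [-3.2, -12.0, -26.6], [-3.3, -10.6, -25.7], [-3.2, -11.4, -29.7], [-3.1, -12.0, -33.3], [-3.0, -12.1, -35.7], [-3.0, -11.8, -37.2], [-2.9, -11.7, -38.8]]
[646.  268.4  70.8]
[643.7 283.3  70.7]
[646.  255.4  70.7]
t 5.85 tcp [623.7 267.6  45. ] ft [-1.44 -0.73  2.6 ] w -0.0 rot [-0.05  0.11 -0.03] shift [ -0.1  -0.3 -15. ]
t 5.9 tcp [623.7 267.6  45. ] ft [ 0.03 -0.88  2.93] w -0.1 rot [-0.04  0.11 -0.03] shift [ -0.2  -0.3 -15. ]
t 5.95 tcp [623.8 267.6  45. ] ft [-0.58 -1.16  1.51] w -0.2 rot [-0.05  0.11 -0.03] shift [ -0.2  -0.3 -15. ]
t 6.0 tcp [623.8 267.6  45. ] ft [-0.29 -0.08  2.68] w -0.2 rot [-0.05  0.11 -0.03] shift [ -0.2  -0.3 -15. ]
```

Contact: the pad has gone down about 4 mm with about 2.4 N of force. Now 6 mm deeper, to get the slope.

Call:
servo_tool([
  [0,0,0,0,0,0.002,1],
  [0,0,0,0,0,0.004,1],
  [0,0,0,0,0,0.006,1],
  [0,0,0,0,0,0.006,1],
  [0,0,0,0,0,0.006,1],
  [0,0,0,0,0,0.006,1],
])

```text
time_s: 6.65
tcp_pos: [623.8, 267.6, 39.1]
orientation: [-2.219, 2.221, 0.001]
ft_force: [-0.8, 0.4, 4.0]
width: 0.1
```

```bash
cat >> h.py <<'E'
def press(name,xy):
    F=[];Z=[]
    p,d,P,W=tip(name)
    m=np.hypot(W[...,0]-xy[0],W[...,1]-xy[1])<26
    m&=(P[...,1]<-15)
    z=W[m][:,2];z=z[(z>55)&(z<80)]
    for i in range(8):
        s=ctrl.state();F.append(s['ft_force']);Z.append(s['tcp_pos'][2]);ctrl.capture('wrist')
    print('pad z',np.median(z).round(2),len(z),'tcp z',np.mean(Z).round(2),'F',np.mean(F,0).round(2),'sd',np.std(F,0).round(2),'t',s['time_s'])
E
python3 -c "
from h import *
press('w5',(624,267.7))
"
```

```text
pad z 64.91 1445 tcp z 39.04 F [-0.62 -0.2   4.33] sd [0.58 0.35 0.25] t 7.05
```

Left pad: about 0.32 N/mm, which fits the 0.3 spring. Lifting and going to the middle pad.

Call:
servo_tool([
  [0,0,0,0,0,-0.015,1],
  [0,0,0,0,0,-0.04,1],
  [0,0,0,0.02,0.006,-0.05,1],
  [0,0,0,0.06,0.018,-0.05,1],
  [0,0,0,0.1,0.03,-0.05,1],
  [0,0,0,0.14,0.042,-0.05,1],
  [0,0,0,0.18,0.054,-0.05,1],
  [0,0,0,0.22,0.066,-0.05,1],
  [0,0,0,0.255,0.076,-0.05,1],
  [0,0,0,0.275,0.0815,-0.05,1],
  [0,0,0,0.2786,0.0825,-0.045,1],
  [0,0,0,0.2786,0.0825,-0.045,1],
])

```text
time_s: 8.3
tcp_pos: [540.1, -11.8, 83.0]
orientation: [-2.218, 2.223, 0.003]
ft_force: [-0.9, 0.7, 0.1]
width: 0.3
```

```bash
python3 -c "
from h import *
rel([541.3,-11,55])
p,d,P,W=tip('w6')
rel([541.3,-11,55])
m=(abs(W[...,2]-75)<3)&(np.hypot(W[...,0]-541,W[...,1]+11)<45);v,u=np.nonzero(m)
print(W[m].min(0),W[m].max(0))
"
```

```text
t 8.3 tcp [540.1 -11.8  83. ] ft [-0.9   0.66  0.12] w 0.3 rot [ 0.01  0.13 -0.14] shift [-0.7 -1.2 28. ]
t 8.35 tcp [540.5 -11.   83.1] ft [-0.83  0.22  0.69] w 0.3 rot [-0.01  0.14 -0.08] shift [ 0.1 -0.8 28.1]
[518.65094186 -39.77653475  72.06638617] [568.85521856  17.70569536  77.40863584]
```

View pics/w6.png

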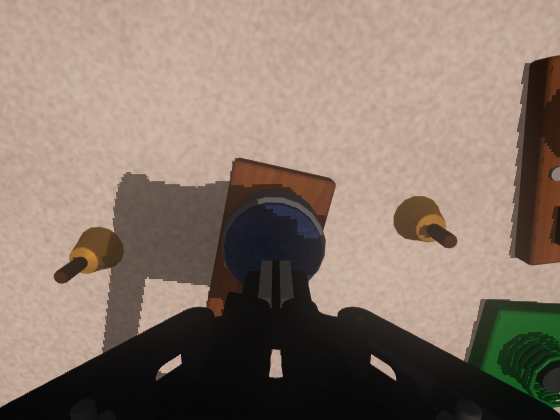

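The fingertips (275,265) are over the middle pad (275,240), with the bells well to the sides.

Call:
servo_tool([
  [0,0,0,0,-0.0008,0.012,1],
  [0,0,0,0,-0.0008,0.024,1],
  [0,0,0,0,-0.0008,0.032,1],
  [0,0,0,0,-0.0008,0.036,1],
  [0,0,0,0,-0.0008,0.038,1],
  [0,0,0,0,-0.0008,0.038,1],
  [0,0,0,0,-0.0008,0.038,1],
])

```text
time_s: 9.05
tcp_pos: [540.6, -10.1, 45.2]
orientation: [-2.219, 2.222, 0.005]
ft_force: [-2.3, 2.7, 5.0]
width: 0.3
```

```bash
python3 -c "
from h import *
press('w7',(541.3,-11))
"
```

```text
pad z 71.07 1544 tcp z 45.33 F [-2.67  3.13  5.26] sd [0.72 0.64 0.2 ] t 9.45
```

Call:
servo_tool([
  [0,0,0,0,0,0.002,1],
  [0,0,0,0,0,0.004,1],
  [0,0,0,0,0,0.006,1],
  [0,0,0,0,0,0.006,1],
  [0,0,0,0,0,0.006,1],
  [0,0,0,0,0,0.006,1],
])

```text
time_s: 10.1
tcp_pos: [540.7, -10.1, 40.3]
orientation: [-2.219, 2.221, 0.004]
ft_force: [-2.4, 0.2, 10.8]
width: -0.1
```

```bash
python3 -c "
from h import *
press('w8',(541.3,-11))
rel([618.5,-232,39])
"
```

```text
pad z 66.19 1532 tcp z 40.27 F [-2.99  0.59 10.52] sd [0.44 0.41 0.67] t 10.5
t 10.55 tcp [540.7 -10.1  40.3] ft [-3.52  0.31 10.22] w -0.3 rot [ 0.04  0.18 -0.06] shift [221.8 -78.1   0.6]
```

Middle pad: about 1.05 N/mm, the stiffest. On to the right pad.

Call:
servo_tool([
  [0,0,0,0,0,-0.015,1],
  [0,0,0,0,0,-0.04,1],
  [0,0,0,0.02,-0.007,-0.05,1],
  [0,0,0,0.06,-0.021,-0.05,1],
  [0,0,0,0.1,-0.035,-0.05,1],
  [0,0,0,0.14,-0.049,-0.05,1],
  [0,0,0,0.18,-0.063,-0.05,1],
  [0,0,0,0.21,-0.074,-0.05,1],
  [0,0,0,0.2218,-0.0781,-0.045,1],
  [0,0,0,0.2218,-0.0781,-0.04,1],
  [0,0,0,0.2218,-0.0781,-0.04,1],
  [0,0,0,0.2218,-0.0781,-0.04,1],
])

```text
time_s: 11.75
tcp_pos: [617.4, -229.9, 78.9]
orientation: [-2.221, 2.22, 0.008]
ft_force: [-0.2, 0.7, -0.3]
width: 0.0
```

```bash
python3 -c "
from h import *
p,d,P,W=tip('w9')
rel([618.5,-232,45])
m=(abs(W[...,2]-75)<3)&(np.hypot(W[...,0]-618.5,W[...,1]+232)<45)
print(W[m].min(0),W[m].max(0))
"
```

```text
t 11.8 tcp [ 617.8 -230.1   79.3] ft [0.04 0.46 0.2 ] w -0.0 rot [0.12 0.23 0.02] shift [ 2.  -0.8 34.3]
[ 595.95905023 -260.93565159   72.01477241] [ 647.04700526 -204.35683833   77.3514979 ]
```

View pics/w9.png

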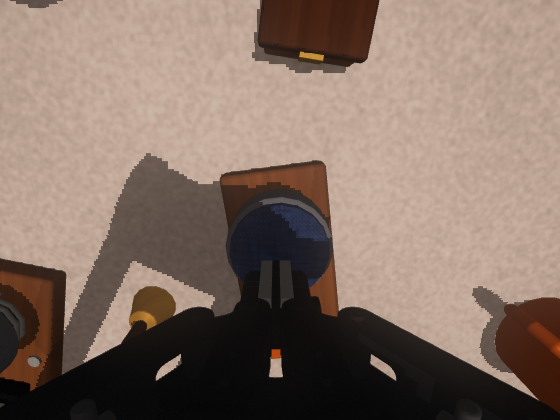

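The fingertips (275,265) are over the right pad (280,245), and the box, bell and mug are clear.

Call:
servo_tool([
  [0,0,0,0.002,-0.0008,0.012,1],
  [0,0,0,0.002,-0.0008,0.022,1],
  [0,0,0,0.002,-0.0008,0.028,1],
  [0,0,0,0.002,-0.0008,0.032,1],
  [0,0,0,0.002,-0.0008,0.034,1],
  [0,0,0,0.002,-0.0008,0.034,1],
  [0,0,0,0.002,-0.0008,0.034,1],
])

```text
time_s: 12.5
tcp_pos: [618.5, -232.0, 45.6]
orientation: [-2.221, 2.22, 0.007]
ft_force: [-1.8, 1.5, 3.6]
width: -0.1
```

```bash
python3 -c "
from h import *
press('w10',(618.5,-232))
"
```

```text
pad z 71.44 1395 tcp z 45.59 F [-1.35  1.65  3.29] sd [0.35 0.65 0.51] t 12.9
```

Call:
servo_tool([
  [0,0,0,0,0,0.002,1],
  [0,0,0,0,0,0.004,1],
  [0,0,0,0,0,0.006,1],
  [0,0,0,0,0,0.006,1],
  [0,0,0,0,0,0.006,1],
  [0,0,0,0,0,0.006,1],
])

```text
time_s: 13.55
tcp_pos: [618.8, -232.2, 39.7]
orientation: [-2.221, 2.22, 0.006]
ft_force: [-2.2, 0.9, 6.6]
width: 0.1
```

```bash
python3 -c "
from h import *
press('w11',(618.5,-232))
rel([547.5,270.1,90])
"
```

```text
pad z 65.59 1346 tcp z 39.7 F [-2.22  1.73  6.76] sd [0.69 0.41 0.35] t 13.95
t 14.0 tcp [ 618.8 -232.2   39.7] ft [-2.62  1.33  6.98] w -0.1 rot [0.08 0.21 0.02] shift [-502.5   71.2  -48.4]
```

Right pad: about 0.59 N/mm. The three readings of 0.32, 1.05 and 0.59 match the three springs cleanly, so the left mount is the softest. Going to its tag.

Call:
servo_tool([
  [0,0,0,0,0,-0.02,1],
  [0,0,0,0,0,-0.05,1],
  [0,0,0,-0.02,0.003,-0.06,1],
  [0,0,0,-0.06,0.0085,-0.06,1],
  [0,0,0,-0.1,0.014,-0.06,1],
  [0,0,0,-0.14,0.02,-0.06,1],
  [0,0,0,-0.18,0.0255,-0.06,1],
  [0,0,0,-0.22,0.031,-0.06,1],
  [0,0,0,-0.26,0.037,-0.06,1],
  [0,0,0,-0.3,0.0425,-0.06,1],
  [0,0,0,-0.33,0.047,-0.06,1],
  [0,0,0,-0.35,0.05,-0.06,1],
])

```text
time_s: 15.2
tcp_pos: [567.1, 120.7, 100.3]
orientation: [-2.223, 2.218, 0.007]
ft_force: [0.4, 0.7, -1.8]
width: 0.1
```

```bash
python3 -c "
from h import *
rel([547.5,270.1,85])
"
```

```text
t 15.2 tcp [567.1 120.7 100.3] ft [ 0.35  0.66 -1.77] w 0.1 rot [0.13 0.24 0.13] shift [-149.4   19.2   15.9]
```

Call:
servo_tool([
  [0,0,0,-0.04,0.005,0,1],
  [0,0,0,-0.08,0.01,0,1],
  [0,0,0,-0.115,0.015,0,1],
  [0,0,0,-0.14,0.018,0,1],
  [0,0,0,-0.1494,0.0192,0.005,1],
  [0,0,0,-0.1494,0.0192,0.015,1],
  [0,0,0,-0.1494,0.0192,0.025,1],
  [0,0,0,-0.1494,0.0192,0.025,1],
  [0,0,0,-0.1494,0.0192,0.025,1],
])

```text
time_s: 16.1
tcp_pos: [547.2, 268.7, 75.1]
orientation: [2.222, -2.22, -0.008]
ft_force: [0.5, -0.3, -0.1]
width: 0.2
```

```bash
python3 -c "
from h import *
rel([547.5,270.1,50])
p,d,P,W=tip('w12')
rel([547.5,270.1,50])
p,d=ctrl.capture('scene');cv2.imwrite('pics/s3.png',cv2.resize(p[180:300,320:480],(800,600),interpolation=cv2.INTER_CUBIC))
"
```

```text
t 16.1 tcp [547.2 268.7  75.1] ft [ 0.51 -0.33 -0.05] w 0.2 rot [0.22 0.2  0.05] shift [-1.3 -0.4 25.1]
t 16.15 tcp [547.7 269.   75.7] ft [0.53 0.23 0.47] w 0.5 rot [0.16 0.22 0.05] shift [-1.   0.1 25.7]
```

View pics/w12.png

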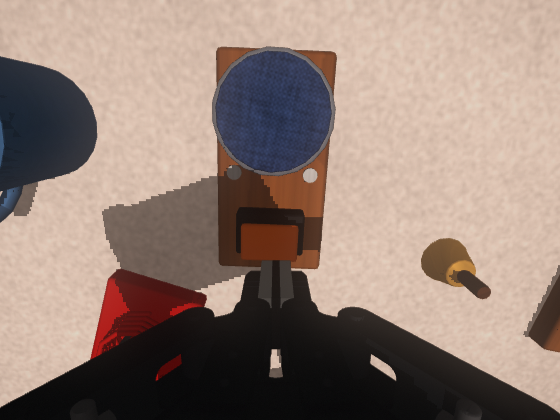

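View pics/s3.png

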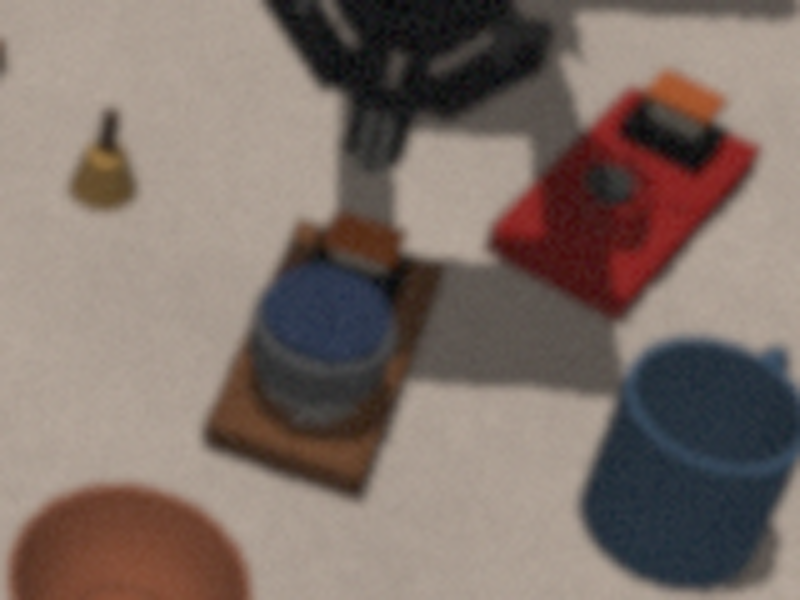

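```bash
python3 -c "
from h import *
p=cv2.imread('pics/w12.png');d=np.load('w12.npy');c=ctrl.camera_params('wrist');s=ctrl.state();R,_=cv2.Rodrigues(s['orientation'])
v,u=np.mgrid[:420,:560]
P=np.stack([(u-c['cx'])/c['fx']*d,(v-c['cy'])/c['fy']*d,d,np.ones_like(d)],-1)@c['hand_eye'].T
W=P[...,:3]@R.T+s['tcp_pos']
h=cv2.cvtColor(p,cv2.COLOR_BGR2HSV)
m=(W[...,2]>48)&(W[...,2]<60)&(abs(W[...,0]-548)<30)&(abs(W[...,1]-270)<30)&(h[...,1]>150)
w=W[m];print(m.sum(),np.percentile(w,[2,50,98],0).round(1))
rel([547.5,270.1,28])
"
```

```text
2037 [[536.8 255.7  51.7]
 [548.8 272.7  54.1]
 [559.3 289.7  55.5]]
t 16.2 tcp [547.9 269.3  76. ] ft [-0.54 -0.26  0.84] w -0.1 rot [0.12 0.24 0.05] shift [-0.6  0.3 48. ]
```

Call:
servo_tool([
  [0,0,0,-0.002,0,0.012,1],
  [0,0,0,-0.002,0,0.025,1],
  [0,0,0,-0.002,0,0.035,1],
  [0,0,0,-0.002,0,0.042,1],
  [0,0,0,-0.002,0,0.045,1],
  [0,0,0,-0.002,0,0.045,1],
  [0,0,0,-0.002,0,0.045,1],
])

```text
time_s: 16.9
tcp_pos: [548.1, 271.6, 31.2]
orientation: [-2.221, 2.219, 0.007]
ft_force: [0.4, 0.6, 0.5]
width: -0.1
```

Call:
servo_tool([
  [0,0,0,0,0,0.003,1],
  [0,0,0,0,0,0.006,1],
  [0,0,0,0,0,0.009,1],
  [0,0,0,0,0,0.012,1],
  [0,0,0,0,0,0.012,1],
])

```text
time_s: 17.4
tcp_pos: [548.3, 271.7, 18.9]
orientation: [-2.221, 2.219, 0.006]
ft_force: [-0.2, -0.3, 0.7]
width: -0.0
```

```bash
python3 -c "
from h import *
rel([548,271.5,16])
p,d=ctrl.capture('scene');cv2.imwrite('pics/s4.png',cv2.resize(p[180:300,320:480],(800,600),interpolation=cv2.INTER_CUBIC))
rel([548,271.5,16])
"
```

```text
t 17.4 tcp [548.3 271.7  18.9] ft [-0.22 -0.28  0.69] w -0.0 rot [0.08 0.25 0.06] shift [0.2 0.3 2.9]
t 17.45 tcp [547.9 271.6  18.9] ft [0.3  0.19 0.16] w 0.3 rot [0.12 0.24 0.06] shift [ 0.1 -0.1  2.9]
```

View pics/s4.png

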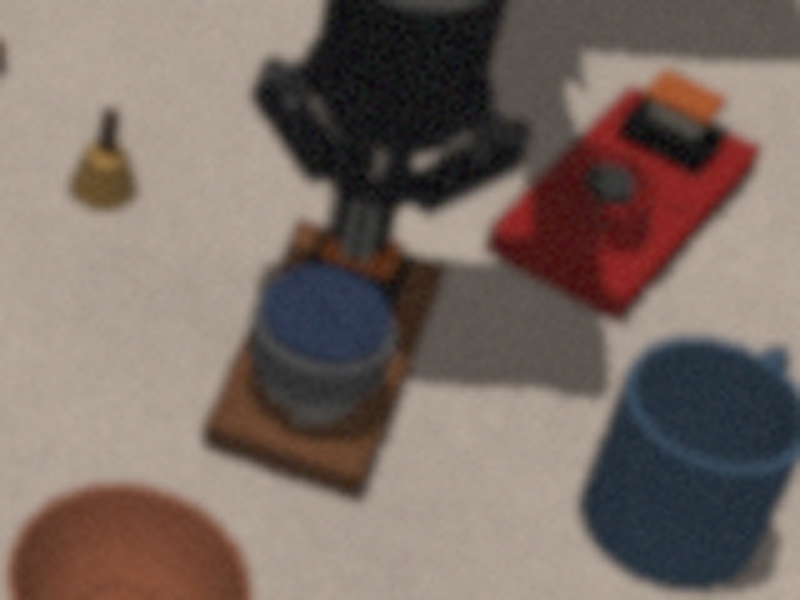

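Call:
servo_tool([
  [0,0,0,0,0,0.001,1],
  [0,0,0,0,0,0.002,1],
  [0,0,0,0,0,0.003,1],
  [0,0,0,0,0,0.003,1],
])

```text
time_s: 17.85
tcp_pos: [548.0, 271.6, 16.1]
orientation: [-2.221, 2.219, 0.007]
ft_force: [-0.4, -0.7, 4.7]
width: 0.2
```

Call:
servo_tool([
  [0,0,0,0,0,0.001,1],
  [0,0,0,0,0,0.002,1],
  [0,0,0,0,0,0.002,1],
])

```text
time_s: 18.15
tcp_pos: [548.1, 271.7, 15.9]
orientation: [-2.221, 2.219, 0.006]
ft_force: [-3.4, -1.6, 18.9]
width: -0.3
```

The hard stop came at TCP z≈16, as predicted, with 19 N. Now lifting and checking.

Call:
servo_tool([
  [0,0,0,0,0,-0.01,1],
  [0,0,0,0,0,-0.03,1],
  [0,0,0,0,0,-0.06,1],
  [0,0,0,0,0,-0.1,1],
  [0,0,0,0,0.01,-0.14,1],
  [0,0,0,0.02,0.02,-0.16,1],
  [0,0,0,0.05,0.02,-0.17,1],
  [0,0,0,0.09,0.02,-0.17,1],
  [0,0,0,0.12,0.02,-0.17,1],
  [0,0,0,0.12,0.02,-0.17,1],
  [0,0,0,0.12,0.02,-0.17,1],
])

```text
time_s: 19.25
tcp_pos: [528.2, 150.6, 185.3]
orientation: [-2.219, 2.221, 0.007]
ft_force: [0.2, 0.3, 0.0]
width: 0.4
```

```bash
python3 -c "
from h import *
rel([548,271.5,16])
p,d=ctrl.capture('scene');cv2.imwrite('pics/s5.png',cv2.resize(p,(800,600)))
p,d=ctrl.capture('top');cv2.imwrite('pics/top5.png',p)
v,u=np.mgrid[:420,:560];W=world('top',u.astype(float),v.astype(float),d.astype(float));W0=np.load('W.npy')
for x,y in((178,215),(285,251),(387,223)):print([np.median(w[y-3:y+4,x-4:x+5,2]).round(1) for w in(W0,W)])
p0=cv2.imread('pics/top0.png')
cv2.imwrite('pics/cmp.png',np.hstack([p0[90:330,90:490],p[90:330,90:490]]))
"
```

```text
t 19.25 tcp [528.2 150.6 185.3] ft [0.23 0.3  0.04] w 0.4 rot [ 0.11  0.27 -0.04] shift [-120.2  -20.1  169.8]
[np.float64(52.6), np.float64(609.9)]
[np.float64(53.5), np.float64(53.8)]
[np.float64(54.4), np.float64(54.2)]
```

View pics/cmp.png

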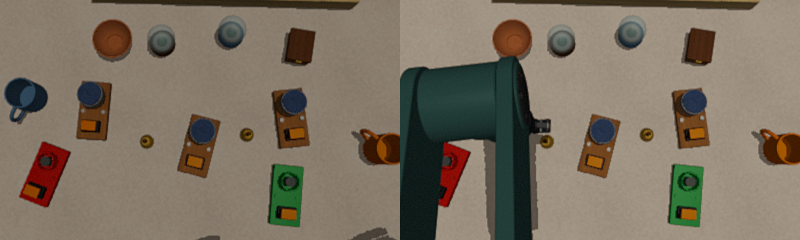

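View pics/s5.png

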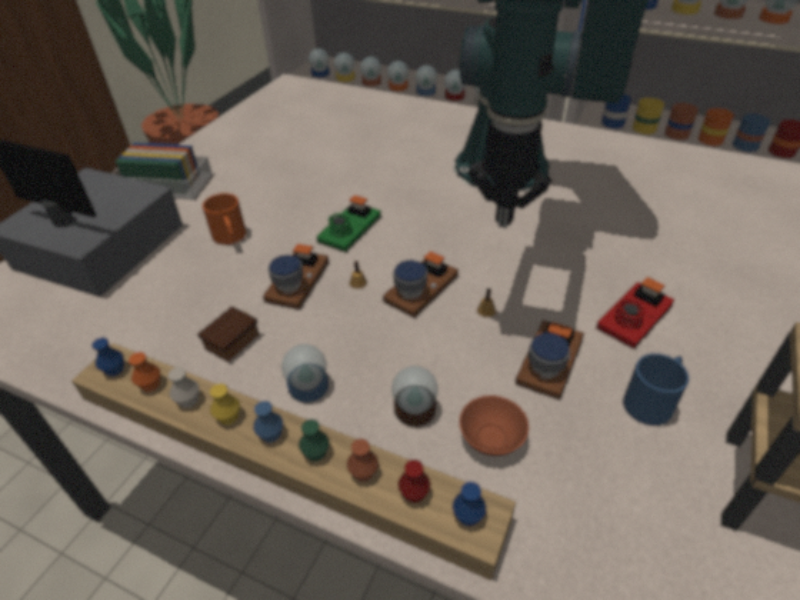

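The middle and right tags are still up and the stock stands in place. The left tag, at (560,331), looks down; I'll check its height with the scene depth.

```bash
python3 -c "
from h import *
v,u=np.mgrid[:420,:560];W0=world('scene',u.astype(float),v.astype(float),np.load('scene0.npy').astype(float))
p,d=ctrl.capture('scene');W=world('scene',u.astype(float),v.astype(float),d.astype(float))
p0=cv2.imread('pics/scene0.png')
for n,w,q in(('0',W0,p0),('now',W,p)):
  h=cv2.cvtColor(q,cv2.COLOR_BGR2HSV);o=(h[...,0]<18)&(h[...,1]>190)&(h[...,2]>120)
  for x,y in((548,271),(466,5),(542,-243)):
    m=o&(np.hypot(w[...,0]-x,w[...,1]-y)<25)&(w[...,2]>36);print(n,m.sum(),np.percentile(w[m][:,2],[25,50,75]).round(1))
rel([548,271,16])
cv2.imwrite('pics/s6.png',cv2.resize(p[200:290,340:460],(800,600),interpolation=cv2.INTER_CUBIC))
a=cv2.absdiff(p0,p).max(2)>60;print([ (st.tolist()) for st in cv2.connectedComponentsWithStats(a.astype(np.uint8))[2][1:] if st[4]>25])
"
```

```text
Traceback (most recent call last):
IndexError: index -1 is out of bounds for axis 0 with size 0
```

```bash
python3 -c "
from h import *
v,u=np.mgrid[:420,:560];W0=world('scene',u.astype(float),v.astype(float),np.load('scene0.npy').astype(float))
p,d=ctrl.capture('scene');W=world('scene',u.astype(float),v.astype(float),d.astype(float))
p0=cv2.imread('pics/scene0.png')
for n,w,q in(('0',W0,p0),('now',W,p)):
  h=cv2.cvtColor(q,cv2.COLOR_BGR2HSV);o=(h[...,0]<18)&(h[...,1]>150)&(h[...,2]>120)
  for x,y in((548,271),(466,5),(542,-243)):
    m=o&(np.hypot(w[...,0]-x,w[...,1]-y)<25)&(w[...,2]>36);print(n,m.sum(),np.percentile(w[m][:,2],[25,50,75,90]).round(1) if m.any() else '')
rel([548,271,16])
cv2.imwrite('pics/s6.png',cv2.resize(p[200:290,340:460],(800,600),interpolation=cv2.INTER_CUBIC))
a=cv2.absdiff(p0,p).max(2)>60;print([ (st.tolist()) for st in cv2.connectedComponentsWithStats(a.astype(np.uint8))[2][1:] if st[4]>25])
"
```

```text
0 77 [51.5 52.5 53.3 53.8]
0 47 [52.7 53.6 54.5 55.1]
0 42 [53.5 54.2 54.7 55.5]
now 65 [40.1 41.3 42.2 43. ]
now 46 [53.  53.9 54.4 55.2]
now 43 [53.4 54.2 54.9 55.6]
t 19.45 tcp [528.3 151.9 185.3] ft [ 0.16 -0.61 -1.14] w -0.0 rot [0.09 0.26 0.13] shift [-118.3  -20.2  169.8]
[[142, 0, 48, 55, 1091], [317, 0, 12, 8, 47], [381, 0, 12, 17, 81], [408, 0, 40, 27, 448], [338, 6, 10, 4, 28], [379, 82, 5, 6, 27], [339, 113, 121, 123, 5265], [177, 115, 45, 18, 413], [250, 117, 97, 40, 1810], [360, 139, 20, 18, 185], [384, 230, 15, 7, 45]]
```

View pics/s6.png

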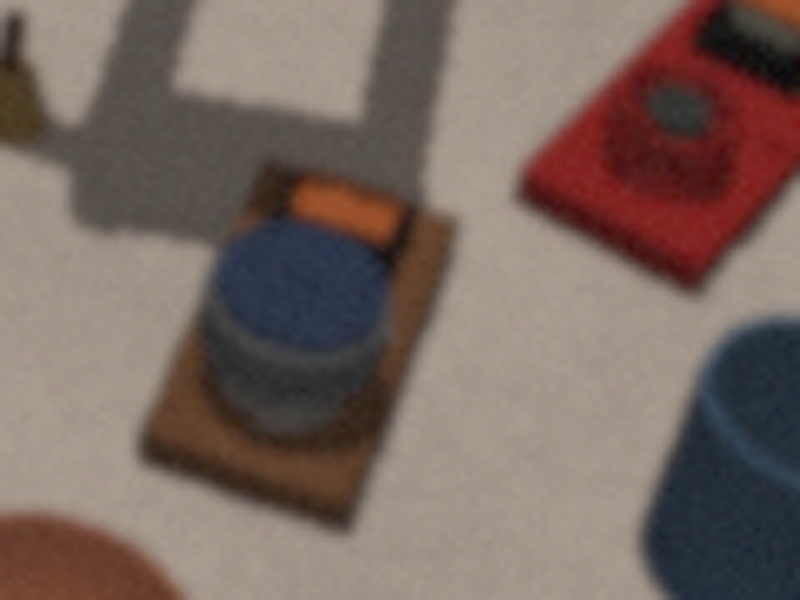

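The left tag's top (345,210 in the crop) sits on its socket at about 41–42 mm. The other two are unchanged at about 54 mm, and the robot is clear of everything.

```bash
python3 -c "
from station import ctrl
print(ctrl.sign_off(), ctrl.state()['time_s'])"
```

```text
the job is handed in; nothing more can be done
the job is handed in; nothing more can be done
```

The left mount is the softest, and I pushed its orange tag fully down. The middle and right tags are still up, and the job is handed in.

| Mount | Stiffness felt | Depth pressed |
|---|---|---|
| Left | about 0.32 N/mm | about 10 mm |
| Middle | about 1.05 N/mm | about 9 mm |
| Right | about 0.59 N/mm | about 9 mm |

I pressed them in that order, left to right, and the readings match the three listed springs.

- **Tags:** the left tag met its stop at about 19 N. Its top now reads about 41–42 mm by depth, where 42 mm is fully down. The other two read about 54 mm, unchanged from the start.
- **Stock:** before-and-after pictures show no stock moved. In the last top view the arm hid the blue mug and the left mount, but the scene camera showed both in place.
- **Time:** the last clock reading before hand-in was 19.45 s, and the arm was touching nothing.
- **Disagreement:** the shut fingertips were about 26–29 mm behind the reported TCP, by wrist depth and contact. My first try at the left pad therefore stopped short of it in the air. I then went down under force and depth checks until it was properly pressed, before moving on to the middle pad.

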